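Seat a nest plate and lock its two-stage clamp lever

TASK

Push the nest plate in the clamping fixture fully home against the back stop, and after that push the clamp lever past its first notch all the way to its second, end stop, so that the plate is locked in. Only push with the fingers, do not lift or tip the plate, leave the small things round the fixture where they stand, and let go of everything at the end.

Things in the scene. Friction and masses are not known exactly. Their poses are not given: they have to be found in the camera images.
- fixture: Clamping fixture fixed to the bench: dark base 8 mm thick (x -30 to 115, y -57 to 57 mm; wing under the lever to y 168) with an aluminium riser, top at z 24 mm (x -22 to 102, y -43 to 43), and two rails on it 9 mm high, 65.4 mm apart (x -10 to 90). Origin: bench height, midway between the rails; x along the rails to the back stop, away from the robot, y left.
- back_stop (a point): Centre of the face of the back stop that the plate must touch, at fixture x = 90 mm, 30 mm above the bench; axes as the fixture's. The stop is 86 mm wide, its top 38 mm above the bench.
- plate_center (a point): Centre of the nest plate's slab (aluminium, 120 x 62 x 12 mm, low pocket and pins on top), 30 mm above the bench. Site y runs along the 120 mm, the way of the fixture's x. Starts 17 to 33 mm short of the back stop. Its near end overhangs the riser's front, so the end face (24 to 36 mm high) is free to push; home, it is at fixture x = 30 mm and the end still overhangs 8 mm.
- clamp (a joint): Angle of the clamp lever about its upright pivot, rad: 0 open (start), 0.6 first notch, 1.2 second stop (locked). Grows clockwise seen from above: the knob moves away from the robot. A spring detent seats it at 0, 0.6 and 1.2: about 3 N at the knob to leave 0 or 0.6; past the humps at 0.3 and 0.9 it snaps on into the next seat and stays there (within 0.07).
- lever_knob (a point): Middle of the upright round black knob at the lever's end, 60 mm above the bench: 18 to 20 mm across, from 47 to 76 mm above the bench, 85 mm from the pivot axis. The flat steel lever bar under it is 12 mm wide, 41 to 47 mm above the bench. The lever points 130 degrees left of the fixture's x at 0, 61 degrees left of it at 1.2 rad.
- lever_pivot (a point): Point on the lever's upright pivot axis, 44 mm above the bench, at fixture x = 30, y = 66 mm. A short clamp finger on the lever's other side swings over the plate's edge, 1.8 mm above the slab. Two stop pins (top 48 mm) and a spring plunger housing (top 39 mm) stand round the pivot under the knob's path, so stay at least 50 mm above the bench there.
- nest_plate: The nest plate of plate_center, 0.34 kg give or take 20 %, loose on the riser between the rails; origin at the centre of its underside, 6 mm below plate_center; same axes.
- eye_loupe: Bystander: black eye loupe, 43 mm across, 37 mm tall, standing loose on the bench right of the fixture; origin at the centre of its underside.
- setting_block: Bystander: loose steel setting block 30 x 50 x 22 mm on the bench right of the fixture; origin at the centre of its underside.
- vial: Bystander: small loose amber bottle with black cap, 27 mm across, 57 mm tall, close behind and right of the fixture; origin at the centre of its underside.
Not all that is in view belongs to the job. What is shaped like the nest_plate but green or purple is not meant.

How it is judged:
By the outcome, as a careful person would: the job done as asked, in the order asked, and still so for the second after the job is handed in, with the robot touching nothing.
It also fails if it takes over 51 s, if anything falls off the work surface, if the arm or the gripper's body presses on something with over 40 N, if the wrist force passes 120 N, or if a joint passes its speed limit or range.

ROBOT

A 7-joint arm with a two-finger parallel gripper is mounted at the origin on a cart in front of the work surface, level with it; the furniture and walls round the work are solid. World frame = base frame: x ahead of the robot, y to its left, z up, the work surface at z = 0. Lengths are in mm, angles in rad, forces in N, time in s.
With the tool pointing down it reaches from about 425 to 825 mm from the base axis. Payload 3.6 kg.
Tool frame: the origin (TCP) lies at the very end of the fingers, on their centre line; the grasp point (between the pads) lies 19 mm behind it; z points along the fingers, y is the line along which they close (so a half turn about z gives the same grasp; the last joint's range is limited). The gripper opens to 85 mm and grips with 20 to 120 N. Pads are 22 mm wide; open, the fingers measure 114 mm over their backs; the gripper's body (76 mm by 85 mm) begins 54 mm behind the grasp point. The pads swing forward as they close: fully open they stand 13 mm farther back than shut.
Start: joints at [-1.198, 0.615, -0.013, 1.423, 0.008, 1.103, -0.04], TCP at [252.967, 598.724, 231.297] pointing down, gripper open.
Joint ranges: [-3.12, 3.12], [-0.3, 2.06], [-1.34, 1.32], [0.26, 2.42], [-1.36, 4.5], [0.01, 1.98], [-2.84, 2.84]. Speed limits (rad/s): [2.79, 2.79, 3.14, 3.14, 3.14, 3.14, 3.14].

INTERFACE

Orientations are given as a unit quaternion [w, x, y, z].
In Python, from workcell import env gives the robot as it stands. Calls block until the motion is done:
- env.goto(position, orientation): joint-space move of the TCP to a pose.
- env.servo_line(position, attitude=None, rate=150): straight line of the TCP; attitude=None keeps the orientation; rate is the mean speed in mm/s.
- env.move_joints(angles): joint-space move.
- env.let_go() and env.grasp(force=None): open the fingers fully, or close them until they stop; force is the grip in N (None keeps the last).
- env.hold(seconds).
- env.solve_ik(position, orientation): joint angles nearest the present ones, or None.
- env.get_obs(): the state.
- env.get_image(name): name is "side" or "top"; returns a dict with "img" (384x512x3 uint8, red, green, blue), "camera_matrix" (3x3 intrinsics, pixels), "R" (3x3) and "t" (3): a world point X has camera coordinates R X + t. Camera axes: x right, y down, z forward; pixel columns grow to the right and rows downward; lengths in mm; the calibration is good to about 2 mm. A picture is of the moment at which its call begins. There is no depth.
A pose or a line that the arm cannot do raises env.MotionError and nothing moves.
- env.sign_off(): hands the job in; it is judged then, once.
Trained networks look in a picture, given as the dict that the camera call returned (one of the last four; its "shot" number tells which), for a name from the list of things; names that differ only in an ending like _2 or _b are one class to them, and where a whole thing is asked for, a point or a joint stands for the part that bears it (a point fixed in the world has none). Each returns a list of dicts, best first, with "score" (0 to 1); they miss things now and then, are a little off and sometimes report something else, mostly with a low value. They report only what shows in the picture. A call takes as long as a camera call. They do not tell look-alikes from the thing itself.
- env.search_frame(label, picture): "at" ([row, column] in pixels, amid what is visible of it).
- env.spot_point(label, picture): "at" ([row, column] in pixels: a listed point, or the origin of a listed thing).
The state is a dict: "time": time; "joint_pos": joint angles; "joint_vel": joint speeds; "effort": joint torques, N m; "tcp_pos": TCP position; "orientation": TCP orientation; "force": force on the tool from outside, world axes, zero at the start; "torque": the same for the moment, N m; "opening": finger opening in mm; "grip_force": force on a finger pad.
Only numpy, scipy, OpenCV 4.12 (cv2) and the standard library are available. Lean on these libraries where they do the work, as an engineer would, in place of code of your own. Each camera call takes 0.05 s, during which the arm holds its last target. There are 200 camera calls.

## Working session

There is one attempt and no reset: what is moved stays moved. The work goes in short steps, each a Python script; the robot and the scene stay as the last script left them, time stands still between calls to the robot, and variables do not carry over. Pictures are saved under pics/ and viewed, at most 10 in all, crops included, and the job is handed in when it is done.

```bash
mkdir -p pics
cat > h.py <<'E'
import numpy as np, cv2
from workcell import env
def ray(p,at):
    K,R,t=map(np.array,(p["camera_matrix"],p["R"],p["t"]))
    d=R.T@np.linalg.solve(K,[at[1],at[0],1.]); return -R.T@t,d
def atz(p,at,z):
    c,d=ray(p,at); return c+d*(z-c[2])/d[2]
def proj(p,X):
    K,R,t=map(np.array,(p["camera_matrix"],p["R"],p["t"]))
    q=K@(R@np.array(X)+t); return [q[1]/q[2],q[0]/q[2]]
def tri(obs):
    A=np.zeros((3,3));b=np.zeros(3)
    for p,at in obs:
        c,d=ray(p,at);d/=np.linalg.norm(d);M=np.eye(3)-np.outer(d,d);A+=M;b+=M@c
    return np.linalg.solve(A,b)
E
python3 - <<'E'
from h import *
np.set_printoptions(precision=1,suppress=True)
P={n:env.get_image(n) for n in("top","side")}
for n,p in P.items(): cv2.imwrite(f"pics/{n}0.png",p["img"][:,:,::-1]); print(n,-np.array(p["R"]).T@p["t"])
for l,z in [("fixture",0),("back_stop",30),("plate_center",30),("lever_knob",60),("lever_pivot",44),("eye_loupe",0),("setting_block",0),("vial",0)]:
    for n,p in P.items():
        for r in env.spot_point(l,p)[:3]: print(l,n,np.array(r["at"]),round(r["score"],2),atz(p,r["at"],z))
print(env.get_obs())
E
```

```text
top [ 414.  -164.1 1088.5]
side [ 530.3 -913.   500.6]
fixture top [230.2 267.3] 0.91 [ 552.  -196.5    0. ]
fixture top [224.7 268.7] 0.38 [ 565.7 -201.1    0. ]
fixture side [223.3 223.2] 0.64 [ 545.6 -205.6   -0. ]
back_stop top [198.1 277.7] 0.72 [ 626.6 -227.8   30. ]
back_stop side [209.4 259.5] 0.96 [ 631.1 -207.1   30. ]
plate_center top [139.1 172.9] 0.84 [801.1  28.7  30. ]
plate_center top [226.6 154.7] 0.76 [577.4  80.4  30. ]
plate_center top [171.8 351.1] 0.74 [ 680.8 -419.    30. ]
plate_center side [162.9 229.1] 0.92 [581.5  47.5  30. ]
plate_center side [282.2 308.2] 0.82 [ 680.4 -450.6   30. ]
plate_center side [213.1 229. ] 0.67 [ 560.4 -210.4   30. ]
lever_knob top [226.  214.7] 0.85 [563.7 -69.8  60. ]
lever_knob top [228.7 269. ] 0.69 [ 547.7 -199.1   60. ]
lever_knob side [175.4 224.3] 0.83 [560.5 -82.9  60. ]
lever_pivot top [212.3 244.1] 0.55 [ 594.5 -141.9   44. ]
lever_pivot side [190.8 237.5] 0.73 [ 587.8 -138.    44. ]
eye_loupe top [251.3 321.5] 0.59 [ 489.1 -327.8    0. ]
eye_loupe side [258.6 198.5] 0.68 [ 487.5 -320.7    0. ]
eye_loupe side [213.7 228.9] 0.56 [ 561.9 -168.1    0. ]
setting_block top [214.  326.6] 0.73 [ 582.3 -350.6    0. ]
setting_block side [258.7 247.8] 0.95 [ 586.8 -337.4    0. ]
vial top [229.8 270.3] 0.69 [ 552.4 -204.2    0. ]
vial top [186. 309.] 0.42 [ 658.6 -313.     0. ]
vial side [249.  279.7] 0.6 [ 656.6 -318.    -0. ]
{'time': 0.9, 'joint_pos': array([-1.2,  0.6, -0. ,  1.4,  0. ,  1.1, -0. ]), 'joint_vel': array([ 0., -0., -0.,  0.,  0.,  0., -0.]), 'effort': array([ -0. , -46.9,   0.3, -17.1,   0. ,   0. ,  -0. ]), 'tcp_pos': array([253. , 598.7, 231.3]), 'orientation': array([-0. ,  0.2,  1. , -0. ]), 'force': array([ 0.6, -0.5, -0.1]), 'torque': array([-0., -0.,  0.]), 'grip_force': 0.0, 'opening': 85.06541548280664}
```

Run:
```python
import cv2
a=cv2.imread("pics/top0.png")[120:280,140:380]; cv2.imwrite("pics/topc.png",cv2.resize(a,None,fx=3.3,fy=3.3,interpolation=cv2.INTER_CUBIC))
a=cv2.imread("pics/side0.png")[140:320,130:370]; cv2.imwrite("pics/sidec.png",cv2.resize(a,None,fx=3.3,fy=3.3,interpolation=cv2.INTER_CUBIC))
```

```text
(no output)
```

View pics/topc.png

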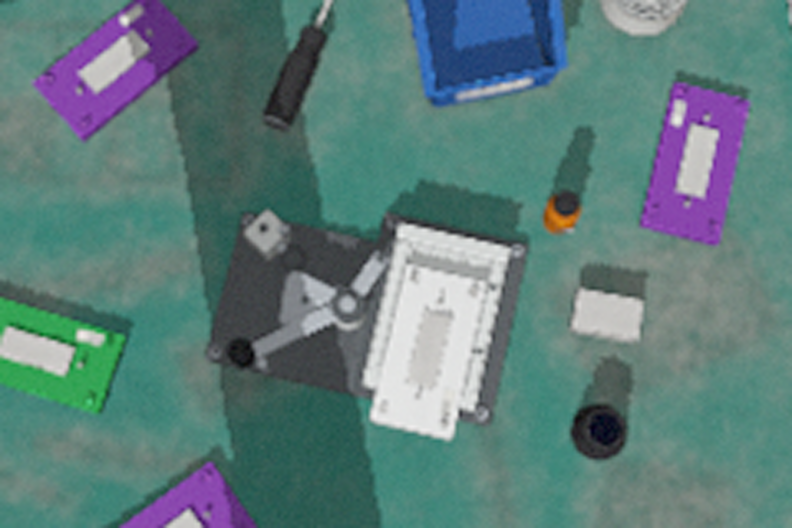

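View pics/sidec.png

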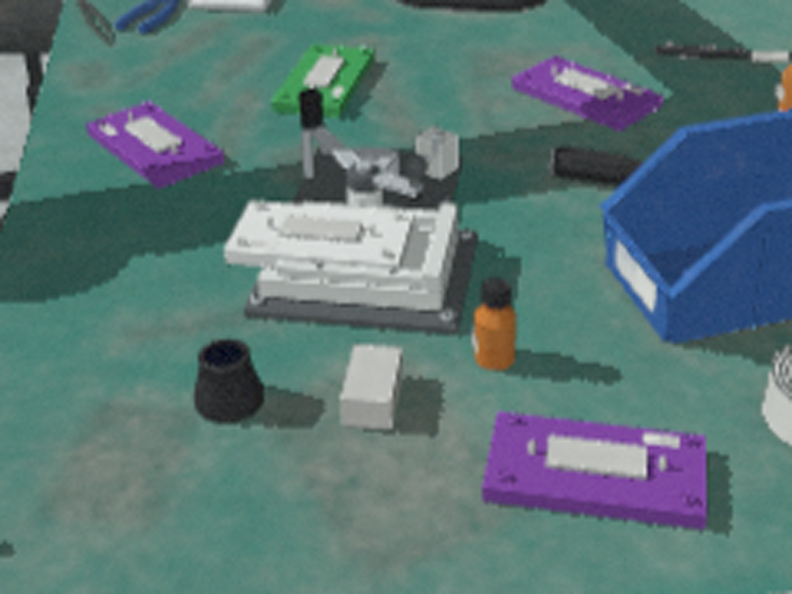

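```bash
cat > fit.py <<'E'
from h import *
from scipy.optimize import least_squares
np.set_printoptions(precision=1,suppress=True)
P={n:env.get_image(n) for n in("top","side")}
def c(x,y,n): return np.array([120+y/3.3,140+x/3.3]) if n=="top" else np.array([140+y/3.3,130+x/3.3])
O=[("back_stop",(90,0,30)),("lever_knob",(-24.6,131.1,60)),("lever_pivot",(30,66,44)),("fixture",(0,0,0))]
L=[]
for l,F in O:
    for n,p in P.items():
        r=env.spot_point(l,p)
        if r: L.append((l,n,F,np.array(r[0]["at"])))
for (x,y,n,F) in [(525,240,"top",(115,-57,8)),(487,422,"top",(-30,-57,8)),(247,312,"side",(-30,-57,8)),(460,328,"side",(115,-57,8)),
   (345,305,"top",(30,66,50)),(241,352,"top",(-24.6,131.1,76)),(311,93,"side",(-24.6,131.1,76))]:
    L.append(("click",n,F,c(x,y,n)))
def W(q,F):
    s,k=np.sin(q[2]),np.cos(q[2]); return np.array([q[0]+k*F[0]-s*F[1],q[1]+s*F[0]+k*F[1],F[2]])
def res(q): return np.concatenate([proj(P[n],W(q,F))-a for _,n,F,a in L])
s=least_squares(res,[548,-200,-.2],loss="soft_l1")
print(s.x[:2],s.x[2])
for (l,n,F,a),r in zip(L,res(s.x).reshape(-1,2)): print(l,n,F,a,r)
q=s.x
# plate near corners (top face z=36) in fixture frame
for x,y,n in [(371,421,"top"),(453,440,"top"),(225,245,"side")]:
    X=atz(P[n],c(x,y,n),36 if n=="top" else 36)-[q[0],q[1],0]; k,s_=np.cos(q[2]),np.sin(q[2])
    print("plate corner fix",n,k*X[0]+s_*X[1],-s_*X[0]+k*X[1])
for r in env.spot_point("plate_center",P["top"])+env.spot_point("plate_center",P["side"]): print(r)
E
python3 fit.py
```

```text
[ 546.5 -200.3] -0.2875867140553019
back_stop top (90, 0, 30) [196.2 278.3] [-0.4 -1.6]
back_stop side (90, 0, 30) [213.  255.6] [0.8 5.9]
lever_knob side (-24.6, 131.1, 60) [173.9 223.6] [-1.3  0.1]
lever_pivot top (30, 66, 44) [212.5 247.7] [-0.1 -2.1]
lever_pivot side (30, 66, 44) [191.5 238.4] [0.6 2. ]
fixture top (0, 0, 0) [229.6 267.3] [2.7 1.7]
fixture side (0, 0, 0) [223.  224.1] [-1.  -0.7]
click top (115, -57, 8) [192.7 299.1] [0.1 1.1]
click top (-30, -57, 8) [247.9 287.6] [0.6 1.4]
click side (-30, -57, 8) [234.5 204.8] [-1.6 -0.6]
click side (115, -57, 8) [239.4 269.4] [-1.5  0.2]
click top (30, 66, 50) [212.4 244.5] [-0.4  1. ]
click top (-24.6, 131.1, 76) [226.7 213. ] [-0.   0.1]
click side (-24.6, 131.1, 76) [168.2 224.2] [-1.1 -0.9]
plate corner fix top -49.52298924060769 31.364975726084143
plate corner fix top -50.28821314007965 -30.352216331252446
plate corner fix side -49.49293130545901 -26.962222506182556
{'at': [225.8, 268.4], 'score': 0.9}
{'at': [284.1, 192.6], 'score': 0.82}
{'at': [136.2, 176.4], 'score': 0.77}
{'at': [168.9, 347.5], 'score': 0.68}
{'at': [227.9, 153.0], 'score': 0.57}
{'at': [212.3, 229.4], 'score': 0.88}
{'at': [170.3, 306.2], 'score': 0.86}
{'at': [280.6, 310.2], 'score': 0.75}
{'at': [213.4, 261.2], 'score': 0.72}
{'at': [182.9, 174.8], 'score': 0.64}
{'at': [165.8, 233.1], 'score': 0.56}
```

Candidates for the plate: the aluminium one in the fixture (top image, row 223, col 270). The look-alikes are purple at (140,175), (172,351) and (275,200), and green at (227,155). By the description it is the aluminium one between the rails, which the crop and the ±31 mm edge check confirm. Its near end is at fixture x ≈ -50, so it has about 20 mm to travel.

```bash
cat >> h.py <<'E'
from scipy.spatial.transform import Rotation as Ro
Q=np.array([546.5,-200.3,-0.2876])
def fw(x,y,z):
    s,k=np.sin(Q[2]),np.cos(Q[2]); return np.array([Q[0]+k*x-s*y,Q[1]+s*x+k*y,z])
def wf(X):
    s,k=np.sin(Q[2]),np.cos(Q[2]); d=np.array(X[:2])-Q[:2]; return np.array([k*d[0]+s*d[1],-s*d[0]+k*d[1]])
SG=1
def ori(a):  # tool x along fixture angle a (rad), tool down
    a=a+Q[2]; x=SG*np.array([np.cos(a),np.sin(a),0]); z=np.array([0,0,-1.])
    q=Ro.from_matrix(np.c_[x,np.cross(z,x),z]).as_quat(); return np.r_[q[3],q[:3]]
def lev(th,d,z,r=85):  # TCP d mm behind the knob, lever angle th; fixture push dir
    a=np.deg2rad(130)-th; t=a-np.pi/2
    return fw(30+r*np.cos(a)-d*np.cos(t),66+r*np.sin(a)-d*np.sin(t),z),ori(t)
E
python3 - <<'E'
import h; from h import *
np.set_printoptions(precision=2,suppress=True)
for s in(1,-1):
    h.SG=s
    for X,o in[(fw(-72,0,22),ori(0)),(fw(-41,0,22),ori(0)),lev(0,35,52),lev(.6,21,52),lev(1.2,21,52)]: print(s,X,env.solve_ik(X,o))
E
```

```text
1 [ 477.46 -179.88   22.  ] [ 0.14  0.74  0.27  2.02 -0.44  0.44 -1.11]
1 [ 507.18 -188.67   22.  ] [ 0.1   0.77  0.34  1.94 -0.49  0.51 -1.07]
1 [527.97 -81.55  52.  ] [-0.18  0.74  0.46  1.94 -0.57  0.59 -0.5 ]
1 [589.37 -58.09  52.  ] [-0.34  0.85  0.69  1.78 -0.74  0.78 -1.03]
1 [639.55 -70.75  52.  ] [-0.47  1.11  1.13  1.63 -1.09  1.15 -1.41]
-1 [ 477.46 -179.88   22.  ] [ 0.36  0.72 -0.07  2.01  0.12  0.41  1.49]
-1 [ 507.18 -188.67   22.  ] [ 0.36  0.75 -0.06  1.93  0.09  0.47  1.51]
-1 [527.97 -81.55  52.  ] [ 0.23  0.69 -0.18  1.93  0.22  0.54  1.88]
-1 [589.37 -58.09  52.  ] [ 0.1   0.75 -0.06  1.77  0.07  0.63  1.38]
-1 [639.55 -70.75  52.  ] [ 0.02  0.81  0.1   1.61 -0.11  0.72  0.95]
```

View pics/top0.png

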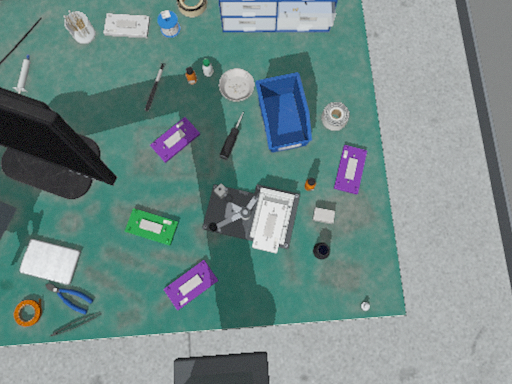

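View pics/side0.png

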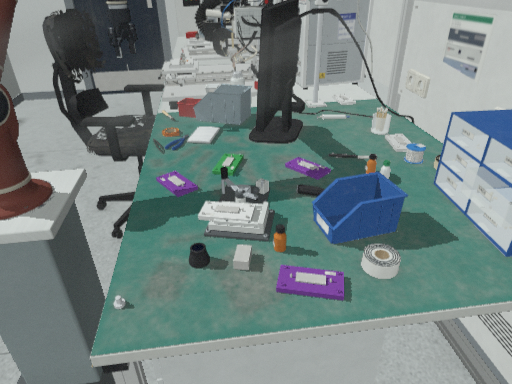

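A tall monitor stands at the left (top image, cols 0–115, rows 90–195). I'll pull the arm in before sweeping across.

```bash
sed -i 's/^SG=1/SG=-1/' h.py
python3 - <<'E'
from h import *
np.set_printoptions(precision=2,suppress=True)
o=env.get_obs(); env.servo_line(np.r_[o["tcp_pos"][:2]*440/650,231],rate=200)
env.goto(fw(-76,0,150),ori(0)); env.grasp(20)
o=env.get_obs(); print(o["time"],o["joint_pos"],wf(o["tcp_pos"]),o["tcp_pos"],o["opening"],o["force"])
env.servo_line(fw(-76,0,24),rate=120)
o=env.get_obs(); print(o["time"],wf(o["tcp_pos"]),o["tcp_pos"],o["force"])
p=env.get_image("side"); cv2.imwrite("pics/s1.png",cv2.resize(p["img"][140:290,150:320,::-1],None,fx=4,fy=4,interpolation=cv2.INTER_CUBIC))
E
```

```text
5.825 [-0.05  0.55  0.56  1.94 -0.42  0.76  2.03] [-76.    -0.04] [ 473.61 -178.78  150.  ] -0.11599434548132286 [ 0.19 -0.11 -0.56]
7.025 [-75.5   -0.13] [ 474.07 -179.01   24.54] [ 0.52  0.77 -0.65]
```

View pics/s1.png

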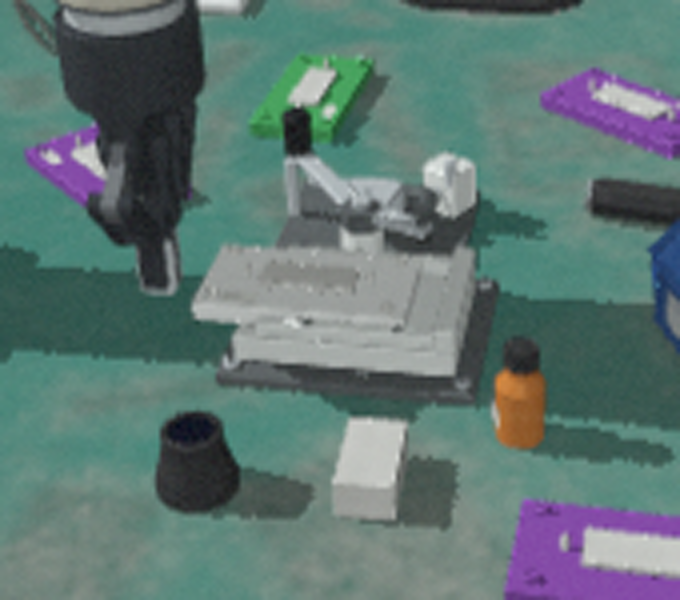

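The fingers (tip at crop 157,290) stand clear in front of the plate's end face. Now I push, watching the force.

Run:
```python
from h import *
np.set_printoptions(precision=2,suppress=True)
u=fw(1,0,0)-fw(0,0,0)
env.servo_line(fw(-60,0,24),rate=50)
x=-60
while x<-28:
    x+=2 if x<-46 else 1
    env.servo_line(fw(x,0,24),rate=25)
    o=env.get_obs(); f=o["force"]@u; print(round(x,1),wf(o["tcp_pos"]),o["force"],round(f,2),round(o["time"],2))
    if abs(f)>15: break
p=env.get_image("top"); cv2.imwrite("pics/t2.png",cv2.resize(p["img"][170:265,200:310,::-1],None,fx=6,fy=6,interpolation=cv2.INTER_CUBIC))
```

```text
-58 [-58.02   0.  ] [-0.36  0.42  0.27] -0.47 7.79
-56 [-57.82   0.03] [-3.7   1.35  3.21] -3.93 8.04
-54 [-55.86  -0.01] [-5.38  0.99  3.73] -5.44 8.29
-52 [-52.56  -0.  ] [-2.63  0.1   0.6 ] -2.55 8.54
-50 [-49.05   0.09] [-1.88 -0.28 -1.54] -1.73 8.79
-48 [-47.27   0.07] [-1.03  0.91 -0.85] -1.24 9.04
-46 [-45.75   0.02] [-2.52  0.44 -0.54] -2.54 9.29
-45 [-45.22   0.01] [-2.85  0.73  0.61] -2.94 9.54
-44 [-43.36  -0.05] [-1.63 -0.67 -0.94] -1.37 9.79
-43 [-42.67  -0.02] [-2.24  0.39 -0.89] -2.26 10.04
-42 [-41.75  -0.02] [-2.31 -0.02 -0.57] -2.21 10.29
-41 [-41.31   0.02] [-2.67  1.32  0.95] -2.93 10.54
-40 [-41.27   0.04] [-6.19  0.49  2.74] -6.07 10.79
-39 [-41.28   0.06] [-6.95  2.63  4.02] -7.41 11.04
-38 [-41.26   0.04] [-7.32  2.65  6.14] -7.77 11.29
-37 [-41.26   0.05] [-10.38   2.69   7.57] -10.71 11.54
-36 [-41.26   0.05] [-11.24   3.04   8.48] -11.64 11.79
-35 [-41.31   0.05] [-12.83   3.41  11.21] -13.27 12.04
-34 [-41.26   0.06] [-13.93   3.38  12.97] -14.31 12.29
-33 [-41.25   0.09] [-15.64   3.6   14.63] -16.02 12.54
```

View pics/t2.png

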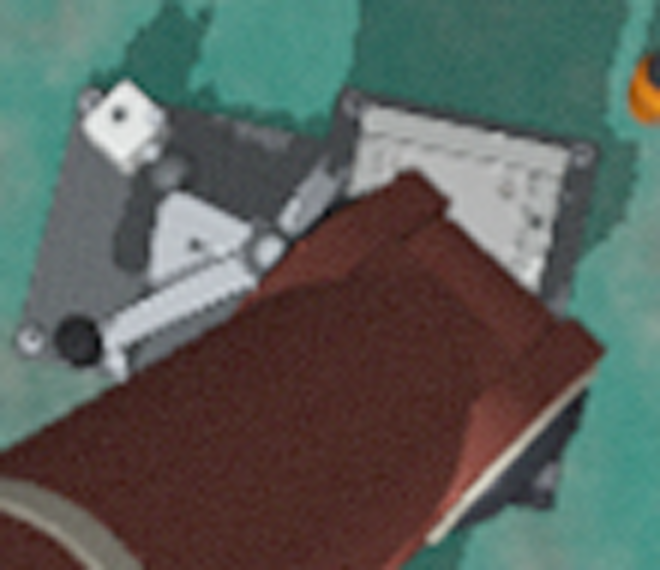

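The plate stopped hard at TCP x = -41.3, where home was predicted (-41). Next I back off, check the plate, and go to the lever.

Run:
```python
from h import *
np.set_printoptions(precision=2,suppress=True)
env.servo_line(fw(-72,0,26),rate=80)
env.servo_line(fw(-80,0,120),rate=150)
X,q=lev(0,45,120); env.goto(X,q)
p=env.get_image("top"); cv2.imwrite("pics/t3.png",cv2.resize(p["img"][170:265,200:310,::-1],None,fx=6,fy=6,interpolation=cv2.INTER_CUBIC))
s=env.get_image("side")
for l,z in(("plate_center",30),("lever_knob",60)):
  for pp in(p,s):
    for r in env.spot_point(l,pp)[:3]:
      w=wf(atz(pp,r["at"],z)); 
      if abs(w).max()<150: print(l,w,r["score"])
X,q=lev(0,45,55); env.servo_line(X,rate=120)
o=env.get_obs(); print(o["time"],wf(o["tcp_pos"]),wf(X),o["tcp_pos"],o["joint_pos"],o["force"])
```

```text
plate_center [-142.06  108.73] 0.92
plate_center [ 29.05 -13.1 ] 0.87
lever_knob [26.82  4.59] 0.23
lever_knob [-22.69 115.15] 0.55
15.5 [-58.65 102.04] [-59.11 102.19] [519.2  -85.81  55.36] [-0.06  0.69  0.28  1.96 -0.35  0.53  2.44] [ 0.08 -0.17  0.31]
```

View pics/t3.png

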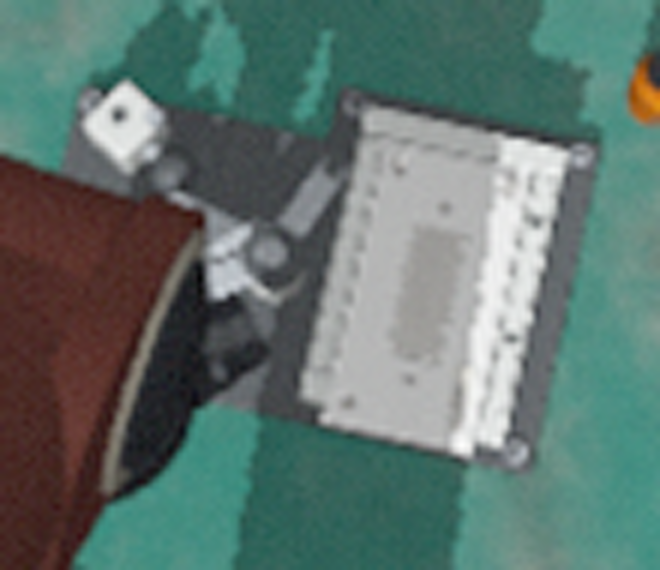

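The plate is home: no gap at the stop (crop row ~155), and the near end still slightly overhangs. Now the lever push.

Run:
```python
from h import *
np.set_printoptions(precision=2,suppress=True)
X,q=lev(0,24,55); env.servo_line(X,q,rate=60)
th=0
while th<1.4:
    th+=.06
    X,q=lev(th,21,55); env.servo_line(X,q,rate=30)
    o=env.get_obs(); a=np.deg2rad(40)-th+Q[2]; f=-o["force"]@[np.cos(a),np.sin(a),0]
    print(round(th,2),o["tcp_pos"]-X,round(f,2),o["force"],round(o["time"],1))
    if th>1.1 and f>8 or f>25: break
p=env.get_image("side"); cv2.imwrite("pics/s4.png",cv2.resize(p["img"][140:290,150:320,::-1],None,fx=4,fy=4,interpolation=cv2.INTER_CUBIC))
```

```text
0.06 [-0.18 -0.01 -0.06] -0.48 [ 0.71 -0.52 -0.74] 16.4
0.12 [-1.06 -0.7  -0.08] 2.35 [-2.29 -0.52  1.25] 16.8
0.18 [-0.61 -0.4  -0.1 ] 3.28 [-2.99 -1.61  1.29] 17.1
0.24 [ 0.52  0.15 -0.  ] 0.65 [-0.52 -0.79 -0.53] 17.4
0.3 [0.8  0.54 0.1 ] -0.19 [ 0.27 -0.73 -0.41] 17.7
0.36 [0.46 0.25 0.1 ] -1.2 [ 1.19  0.36 -0.08] 18.1
0.42 [-0.   -0.02  0.01] 0.18 [-0.18  0.02 -0.64] 18.4
0.48 [-0.18 -0.01 -0.06] 0.21 [-0.25 -0.54  0.13] 18.7
0.54 [-0.21 -0.   -0.05] 0.54 [-0.51  0.27 -0.41] 19.0
0.6 [-0.24  0.03 -0.08] 0.79 [-0.81 -0.06 -0.56] 19.4
0.66 [-0.24 -0.03 -0.07] -0.98 [ 0.77 -0.95  0.86] 19.7
0.72 [-1.2  0.1 -0.2] 3.21 [-3.37 -0.03  1.33] 20.0
0.78 [-0.7   0.08 -0.19] 3.5 [-3.1   1.67  1.87] 20.3
0.84 [ 0.4  -0.12 -0.05] 0.89 [-1.26 -0.61 -0.  ] 20.6
0.9 [-0.76  0.39 -0.2 ] 3.81 [-3.9   0.79  0.14] 21.0
0.96 [ 0.6  -0.2  -0.05] 1.69 [-1.31  1.09 -0.15] 21.3
1.02 [ 1.25 -0.39  0.31] 0.08 [ 0.03  0.17 -0.17] 21.6
1.08 [ 0.87 -0.35  0.37] 0.41 [-0.61 -0.11  0.77] 21.9
1.14 [ 0.19 -0.16  0.09] 0.46 [-1.21 -0.67 -0.41] 22.3
1.2 [-0.05 -0.01 -0.  ] 0.28 [-0.33  0.06  0.95] 22.6
1.26 [-1.75  1.69 -0.4 ] 5.39 [-3.78  3.85  3.37] 22.9
1.32 [-5.11  5.13 -0.63] 12.32 [-10.72   7.26   8.44] 23.2
```

View pics/s4.png

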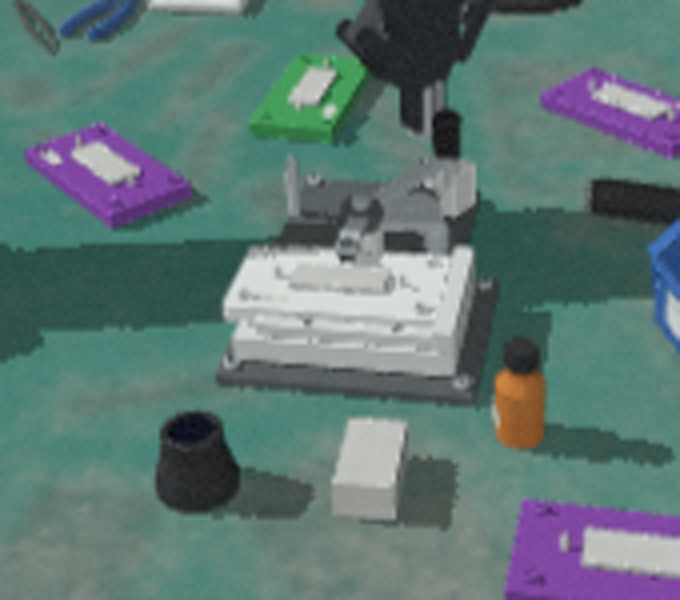

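Both humps were passed and the end stop was felt. The knob is at crop (447,130) and the clamp finger lies over the plate. I'll retract, then check.

Run:
```python
from h import *
np.set_printoptions(precision=2,suppress=True)
X,_=lev(1.2,45,56); env.servo_line(X,rate=60)
X[2]=200; env.servo_line(X,rate=150)
env.goto(np.array([445,60,230.]),ori(0)); env.hold(.3)
p,s=env.get_image("top"),env.get_image("side")
for l,z in(("plate_center",30),("lever_knob",60)):
  for pp in(p,s):
    for r in env.spot_point(l,pp)[:3]:
      w=wf(atz(pp,r["at"],z))
      if abs(w).max()<150: print(l,w,r["score"])
print("knob expected",wf(lev(1.2,0,60)[0]),"0.6:",wf(lev(.6,0,60)[0]))
o=env.get_obs(); print(o["time"],o["tcp_pos"],o["force"])
cv2.imwrite("pics/t5.png",cv2.resize(p["img"][165:270,195:345,::-1],None,fx=5,fy=5,interpolation=cv2.INTER_CUBIC))
```

```text
plate_center [23.66  4.89] 0.93
plate_center [39.67 -9.84] 0.98
lever_knob [ 70.48 140.32] 0.92
lever_knob [ 72.7  123.92] 0.78
knob expected [ 70.89 140.52] 0.6: [ 21.67 150.59]
26.5917 [445.04  59.93 229.96] [ 0.75  0.17 -0.13]
```

View pics/t5.png

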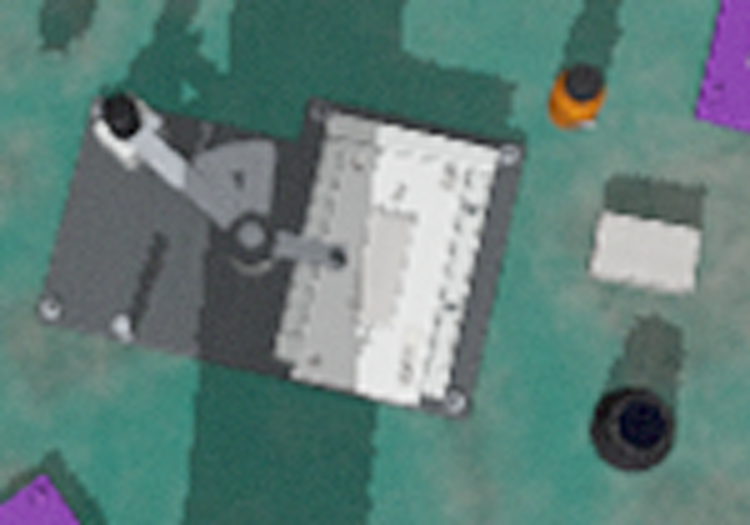

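The plate is home, the lever is at its end stop (knob at crop 122,115, matching the expected point), the clamp finger is over the plate, and the bystanders haven't moved.

```bash
python3 -c "
from h import *
env.let_go(); print(env.sign_off())"
```

```text
the job is handed in; nothing more can be done
None
```

The plate is fully home against the back stop and the clamp lever is locked at its second stop; the gripper is open and clear of everything, and the job was handed in at about 27 s of the 51 s allowed.

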